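# Feed a shaft blank and hold the spring guard at its pointer

### The arm

A 7-joint arm with a two-finger parallel gripper is mounted at the origin on the work surface. World frame = base frame: x ahead of the robot, y to its left, z up, the work surface at z = 0. Lengths are in m, angles in degrees, forces in N, time in s.
With the tool pointing down it reaches from about 0.35 to 0.9 m from the base axis. Payload 19.9 kg.
Tool frame: the origin (TCP) lies midway between the tips of the shut fingers; the grasp point (between the pads) lies 19 mm behind it; z points along the fingers, y is the direction in which the jaws open and shut (so a half turn about z gives the same grasp; the last joint's range is limited). The gripper opens to 94 mm and grips with 3 to 60 N. Pads are 16 mm wide; open, the fingers measure 119 mm over their backs; the gripper's body (75 mm by 177 mm) begins 78 mm behind the grasp point.
Start: joints at [61.049, 23.915, -0.59, 92.452, 0.269, 63.638, -3.037], TCP at [0.28, -0.559, 0.205] pointing down, gripper open.
Joint ranges: [-161.28, 161.28], [-22.2, 115.67], [-73.04, 71.86], [3.21, 147.25], [-68.34, 248.33], [10.77, 114.83], [-161.83, 161.83]. Speed limits (degrees/s): [108.29, 108.29, 136.94, 136.94, 172.46, 172.46, 172.46].

### API

Orientations are given as [roll, pitch, yaw] about the fixed x, y, z axes, in that order (R = Rz(yaw) Ry(pitch) Rx(roll)).
In Python, from rig import arm gives the robot as it stands. The module is installed in compiled form; this text tells all that it offers.
- The arm moves only by the tool apply_moves, never from a script. Its argument "moves" is a list of rows, each a list of 7 numbers: the turn, a rotation vector about the world's x, y, z in rad, then the shift along the world's x, y, z in m, then the finger opening in m, from 0 to 0.094. A call has 1 to 8 rows; each row is the pose to reach, as a shift and turn from the pose commanded when the call began; what a row does not reach only later rows make up. A row lasts 1/10 s, in which the tool goes at most 50 mm and 8.59 degrees, less where a joint would pass 70% of its speed; a pose out of reach is approached as far as the arm can. A call with a gripper value outside its range is refused whole. The fingers move at their own pace and stop on an object; the grip force is fixed at half the most. Time passes only in rows, so rows that repeat a pose let the fingers close. It gives the time, the measured TCP pose, the force and the opening at its end, in the units of the state.
- arm.read_state(): the state, without advancing time (a new reading comes with each control period).
- arm.snapshot(name): name is "side" or "top" or "wrist"; returns a dict with "frame" (420x560x3 uint8, red, green, blue), "vfov" (degrees; the focal length in pixels is half the picture's height over the tangent of half this angle, whatever the lens; pixels are square), "cx", "cy" (the principal point, pixels), "eye" and "orientation" of the camera in the world. Camera axes: x right, y down, z forward; pixel columns grow to the right and rows downward; lengths in m; the calibration is good to about 2 mm. The wrist camera is an equidistant fisheye: a pixel r from the principal point sees the ray r / f radians off the axis. A picture is of the moment at which its call begins. There is no depth.
- arm.sign_off(): hands the job in, once; it reports no verdict.
The state is a dict: "t": time; "q": joint angles; "qvel": joint speeds; "tau": joint torques, N m; "tool_pos": TCP position; "ee_rot": TCP orientation; "wrist_force": force on the tool from outside, world axes, zero at the start; "ft_torque": the same for the moment, N m; "gripper_width": opening from 0.0 (shut) to 1.0 (fully open).
Only numpy, scipy, OpenCV 4.12 (cv2) and the standard library are available. Lean on these libraries where they do the work, as an engineer would, in place of code of your own. Each camera call takes 0.05 s, during which the arm holds its last target. There are 200 camera calls.

### The job

Slide the round steel blank along its trough, keeping it in the trough, under the bridge and fully home against the end stop. Then pull the spring-return guard out by its black grip until its front edge is level with the pointer on the rail, and finish while still holding it there, because it springs back if let go. Leave the bottle, wrench and collar where they are.

Things in the scene. Friction and masses are not known exactly. Their poses are not given: they have to be found in the camera images.
- machine: fixed chamfering unit on a green base plate (x -100..120, y -175..175 mm, 10 mm thick). Origin on the table surface; x points away from the robot (turned by up to 0.25 rad), y to the robot's left, along the trough; z up. mm in this frame are called 'machine' below. Pointer rail at x -115..30, y -166..-154, top z 45.
- stop (a point): point on the end stop's face where the middle of the blank's nose must arrive, machine (-50, -130, 25) mm; axes as the machine's. Stop block: x -75..-25, y -150..-130, top z 48.
- blank: loose round steel blank lying in the trough, 130 mm long: body 30 mm diameter x 105 mm, then a 20 mm diameter x 25 mm spigot, the nose, towards the stop. Origin on its axis at half length, at z 25; y axis along it, nose to tail; it may roll. About 0.3 kg. Starts with the nose 5 to 50 mm short of the bridge. Push it on its tail or grip it across its sides near the tail.
- blank_nose (a point): centre of the spigot's end face, the nose, 65 mm along -y from the blank's origin
- blank_tail (a point): centre of the 30 mm diameter tail end face, 65 mm along +y from the blank's origin. With the blank home it is at machine y 0, 52 mm outside the bridge.
- guard (a joint): guard travel in m: 0 sprung back, grows as it is pulled along machine -x (towards the robot), hard end at 0.100. The guard: steel plate sliding out of the green head, 55 mm wide (machine y -135..-80), 5 mm thick (z 50..55), passing 10 mm above the blank. Spring: 4.4 N at 0 plus 110 N per m, plus 0.5 N friction; returns when let go.
- grip (a point): black upright grip block at the front edge of the guard plate: 14 mm along machine x, 36 mm along y, 37 mm high (z 55..92). This point is its centre, axes as the machine's; machine (-18, -107.5, 73.5) mm when sprung back. Moves with the guard. Its front face is flush with the guard's front edge. Can be pinched from above by front and rear faces; the plate lies under the rear finger.
- guard_edge (a point): corner of the guard's front edge nearest the pointer, machine (-25, -135, 52.5) mm with the guard back; 7 mm along -x from the grip's centre; moves with the guard
- pointer_tip (a point): tip of the thin steel pointer (3 mm along x; its middle is the mark), machine y -139, top z 66, on a dark 18 x 18 mm saddle clamped on the rail beside the guard; 50 to 80 mm nearer the robot than the sprung-back guard's front edge. Fixed; axes as the machine's. The guard edge must be level with it along machine x.
- oil_bottle: bystander: white bottle, 56 mm diameter, 120 mm high, left of the machine; origin under its centre
- wrench: bystander: steel wrench, 160 mm long, lying left of the machine; origin under its middle, roughly
- collar: bystander: dark steel ring, 52 mm diameter, 22 mm high, right of the machine; origin under its centre
- trough (a point): left, open end of the trough, mid-width on its floor, machine (-50, 165, 10) mm. The trough runs straight from here along -y to the end stop. Floor = base plate top, z 10; two steel lips, 8 mm wide, 27 mm apart inside, tops at z 16.
- bridge (a point): middle of the underside of the green bridge over the trough, machine (-50, -60, 46) mm. Bridge: 16 mm along y (y -68..-52), x -84..-16, top z 56; legs leave 44 mm clear between them.
- head (a point): middle of the upper front edge of the green head box behind the trough, machine (50, -95, 75) mm. Box x 50..160, y -170..-20, top z 75; its motor x 69..141, y -20..110, top z 82.
Things that resemble listed ones, but are neither listed nor needed, are in the scene too. Several things have the shape of the blank; the one meant has the colours described above.

How it is judged:
By the outcome, as a careful person would: the job done as asked, in the order asked, and still so for the second after the job is handed in, while the arm keeps its last pose, push and grip.
It also fails if it takes over 54 s, if anything falls off the work surface, if the arm or the gripper's body presses on something with over 40 N, if the wrist force passes 120 N, or if a joint passes its speed limit or range.

## Working session

There is one attempt and no reset: what is moved stays moved. The work goes in short steps, Python scripts to look and compute and a tool call to move; the robot and the scene stay as the last step left them, time stands still between calls to the robot, and variables do not carry over. Pictures are saved under pics/ and viewed, about 8 in all and at most 12, crops included, and the job is handed in when it is done.

Besides the shell and the picture viewer there is one more tool, called by a JSON object that holds its "name" and its "arguments". apply_moves: Moves the arm, as the interface text tells. Its arguments: {"type":"object","properties":{"moves":{"type":"array","items":{"type":"array","items":{"type":"number"}}}},"required":["moves"]}

```bash
mkdir -p pics
cat > h.py <<'E'
import numpy as np, cv2
from rig import arm
from scipy.spatial.transform import Rotation as R
def snap(n,fn=None):
    s=arm.snapshot(n)
    if fn: cv2.imwrite('pics/'+fn,s['frame'][:,:,::-1])
    return s
def Rm(s):
    o=np.array(s['orientation'],float)
    return o if o.shape==(3,3) else R.from_euler('xyz',o,degrees=True).as_matrix()
def ray(s,u,v,fish=False):
    f=210/np.tan(np.radians(s['vfov'])/2); a=np.array([u-s['cx'],v-s['cy']])
    if fish:
        r=np.hypot(*a); th=r/f; d=np.r_[a/max(r,1e-9)*np.sin(th),np.cos(th)]
    else: d=np.r_[a/f,1]
    return Rm(s)@d
def onz(s,u,v,z,fish=False):
    d=ray(s,u,v,fish); e=np.array(s['eye']); return e+d*(z-e[2])/d[2]
def proj(s,p,fish=False):
    f=210/np.tan(np.radians(s['vfov'])/2); c=Rm(s).T@(np.array(p)-s['eye'])
    if fish:
        th=np.arctan2(np.hypot(c[0],c[1]),c[2]); k=f*th/np.hypot(c[0],c[1]); return c[:2]*k+[s['cx'],s['cy']]
    return c[:2]/c[2]*f+[s['cx'],s['cy']]
E
python3 - <<'E'
from h import *
import pickle
for n in ['side','top']:
    s=snap(n,n+'0.png'); print(n,{k:v for k,v in s.items() if k!='frame'})
    pickle.dump(s,open(n+'0.pkl','wb'))
print(arm.read_state())
E
```

```text
side {'vfov': 46.71921216723634, 'cx': 281.2445646730374, 'cy': 206.68990172564796, 'eye': array([ 0.41899616, -0.72102019,  0.67129675]), 'orientation': array([-126.13829728,    0.62950274,   -9.4391413 ])}
top {'vfov': 44.3478054080287, 'cx': 266.66555527306264, 'cy': 210.4090155158289, 'eye': array([0.49592775, 0.06344244, 1.40329291]), 'orientation': array([-177.23849522,   -0.84820885,  -89.3189131 ])}
{'t': 0.1, 'q': array([61.04703836, 23.94488144, -0.58878196, 92.47986208,  0.26788464,
       63.638475  , -3.03681452]), 'qvel': array([-0.00200822, -0.15304319,  0.00659042, -0.05267131, -0.01295127,
       -0.04676288, -0.06309082]), 'tau': array([ 1.13389873e-03, -8.52576256e+01,  6.39612302e-01, -4.26696503e+01,
       -4.88906319e-02,  1.63932057e-02,  3.23103677e-05]), 'tool_pos': array([ 0.2794452 , -0.55868656,  0.20490134]), 'ee_rot': array([-1.79938288e+02,  4.21577885e-03,  2.65734707e+01]), 'wrist_force': array([ 0.74413145,  0.2620011 , -0.27305766]), 'ft_torque': array([-0.02596498, -0.02551339,  0.00254273]), 'gripper_width': 0.9995618997843563}
```

View pics/top0.png

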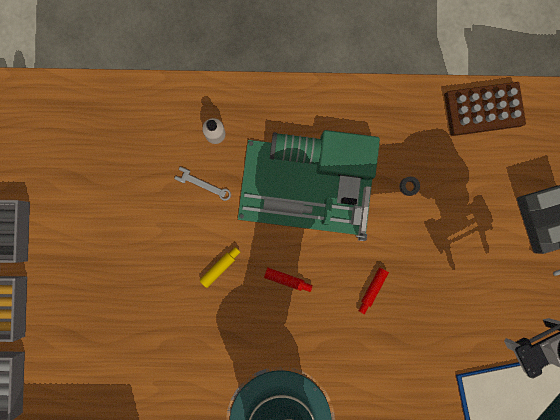

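View pics/side0.png

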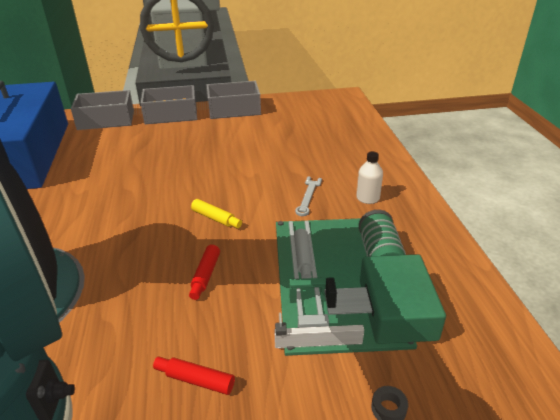

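Top view: the machine is at about px (238–380, 130–240). The steel-grey blank lies in the trough at about (262–312, 200–212). Lookalikes: red (288,280), red (373,291) and yellow (220,267), all outside the trough. Only the grey one fits (steel, in the trough). I'll confirm it in a crop and fit the machine pose.

Run:
```python
from h import *
import pickle
s=pickle.load(open('top0.pkl','rb')); im=s['frame'][:,:,::-1].copy()
hsv=cv2.cvtColor(im,cv2.COLOR_BGR2HSV)
m=cv2.inRange(hsv,(65,60,30),(95,255,255)); m[:110]=0; m[260:]=0
n,l,st,c=cv2.connectedComponentsWithStats(m); i=1+st[1:,4].argmax(); m=(l==i).astype(np.uint8)
cs,_=cv2.findContours(m,0,1); h=cv2.convexHull(max(cs,key=len)); 
print(cv2.approxPolyDP(h,3,True)[:,0].tolist())
P=[onz(s,*p,0.01) for p in cv2.approxPolyDP(h,3,True)[:,0]]
print(np.round(P,4).tolist())
# front/left edge pixels
fl=[(u,np.where(m[:,u])[0].max()) for u in range(244,355)]
F=np.array([onz(s,u,v+.5,0.01)[:2] for u,v in fl])
vx,vy,x0,y0=cv2.fitLine(F.astype(np.float32),cv2.DIST_HUBER,0,.001,.001).ravel(); print('front dir deg',np.degrees(np.arctan2(vy,vx)),x0,y0)
L=np.array([onz(s,np.where(m[v])[0].min()-.5,v,0.01)[:2] for v in range(148,214)])
a=cv2.fitLine(L.astype(np.float32),cv2.DIST_HUBER,0,.001,.001).ravel(); print('left',np.degrees(np.arctan2(a[1],a[0])),a[2:])
cv2.imwrite('pics/topcrop.png',cv2.resize(im[125:250,225:385],None,fx=5,fy=5,interpolation=cv2.INTER_CUBIC))
```

```text
[[378, 137], [375, 172], [357, 234], [238, 219], [248, 140], [276, 133], [325, 130]]
[[0.7682, -0.2585, 0.01], [0.6719, -0.2504, 0.01], [0.5025, -0.2018, 0.01], [0.5392, 0.1208, 0.01], [0.7547, 0.0967, 0.01], [0.7751, 0.0207, 0.01], [0.7854, -0.1132, 0.01]]
front dir deg 83.51251 0.51911026 -0.053949222
left -6.5316124 [0.6438862  0.11034326]
```

View pics/topcrop.png

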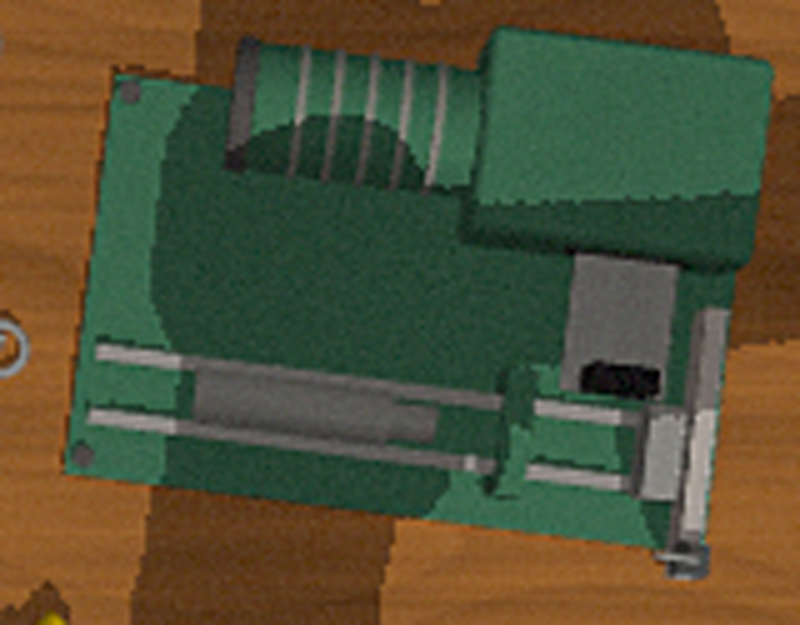

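The crop confirms the steel blank: tail at about crop (192,395), nose at (437,420). The black grip is at (622,380) and the pointer saddle at (687,555). Both plate edges give a yaw of −6.5°.

```bash
cat >> h.py <<'E'
import json,os
if os.path.exists('mach.json'):
    J=json.load(open('mach.json')); O=np.array(J['o']); YAW=J['yaw']
    MR=R.from_euler('z',YAW,degrees=True).as_matrix()
    def w(p): return O+MR@(np.array(p)/1000)     # machine mm -> world m
    def mm(p): return MR.T@(np.array(p)-O)*1000
E
python3 - <<'E'
import numpy as np,json
y=np.radians(-6.5); ex=np.array([np.cos(y),np.sin(y)]); ey=np.array([-ex[1],ex[0]])
ox=np.dot([0.51911,-0.05395],ex)+.1; oy=np.dot([0.64389,0.11034],ey)-.175
o=ox*ex+oy*ey; json.dump({'o':[*o,0.],'yaw':-6.5},open('mach.json','w'))
from h import *
import pickle
print('O',O)
for n in ['top','side']:
    s=pickle.load(open(n+'0.pkl','rb')); im=s['frame'][:,:,::-1].copy()
    x0,y0,k=(225,125,5) if n=='top' else (260,190,4)
    cr=cv2.resize(im[y0:y0+(125 if n=='top' else 170),x0:x0+(160 if n=='top' else 190)],None,fx=k,fy=k,interpolation=cv2.INTER_CUBIC)
    for p in [(-100,-175,10),(-100,175,10),(120,175,10),(-18,-107.5,92),(-25,-135,55),(-50,-60,56),(-50,-130,48),(-50,165,10),(50,-20,75),(50,-170,75),(-115,-160,45)]:
        q=(proj(s,w(p))-[x0,y0]+.5)*k; cv2.drawMarker(cr,tuple(int(a) for a in q),(255,0,255),0,10,1)
    cv2.imwrite(f'pics/chk_{n}.png',cr)
    if n=='top':
        for nm,(u,v),z in [('tail',(192,395),40),('nose',(437,420),25),('grip',(622,380),92),('saddle',(687,555),60)]:
            print(nm,mm(onz(s,u/5-.5+225,v/5-.5+125,z/1000)).round(1))
# two-view montage
a=cv2.imread('pics/chk_side.png'); print(a.shape)
E
```

```text
O [ 0.61873428 -0.06292607  0.        ]
tail [-51.6 112.   40. ]
nose [-47.5 -20.   25. ]
grip [ -19.5 -105.1   92. ]
saddle [-103.4 -154.9   60. ]
(680, 760, 3)
```

View pics/chk_side.png

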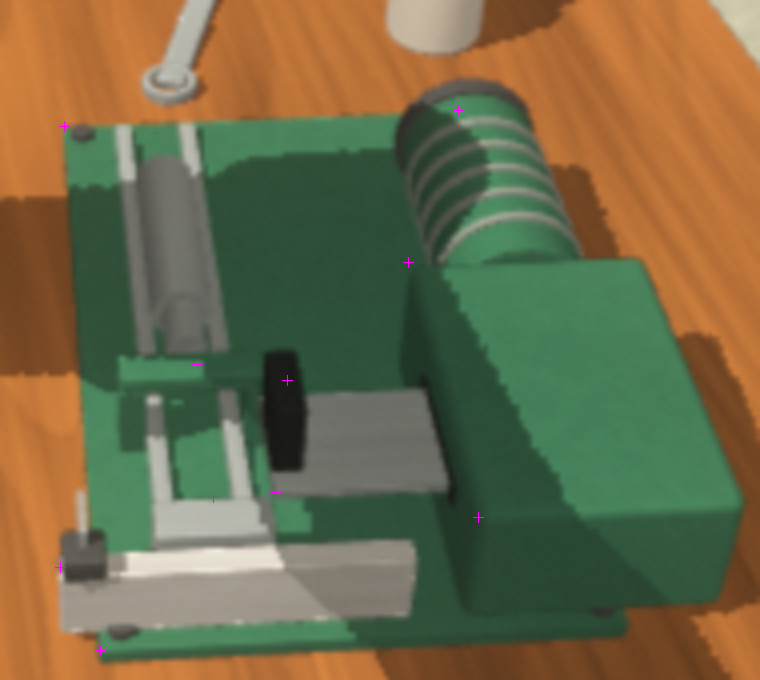

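The projected model points match the side view to within about 1 mm: plate corners, bridge top, stop, and guard corner at (275,490). The pointer tip is at about crop (81,492).

Run:
```python
from h import *
import pickle
s=pickle.load(open('side0.pkl','rb'))
for u,v in [(81,493),(81,510),(81,530),(276,492)]:
    print((u,v),mm(onz(s,u/4-.375+260,v/4-.375+190,.066)).round(1),mm(onz(s,u/4-.375+260,v/4-.375+190,.055)).round(1))
print('pre',w((-50,150,20)),w((-50,8,20)),w((-18,-107.5,60)),arm.read_state()['tool_pos'])
```

```text
(81, 493) [-105.3 -140.4   66. ] [-105.  -130.6   55. ]
(81, 510) [-105.8 -149.3   66. ] [-105.4 -139.7   55. ]
(81, 530) [-106.3 -159.6   66. ] [-105.9 -150.2   55. ]
(276, 492) [ -26.3 -144.7   66. ] [ -24.5 -135.    55. ]
pre [0.58603617 0.09176987 0.02      ] [ 0.56996131 -0.04931734  0.02      ] [ 0.58868064 -0.16769739  0.06      ] [ 0.2794452  -0.55868656  0.20490134]
```

{"name": "apply_moves", "arguments": {"moves": [[0, 0, 0.06, 0.019, 0.041, 0, 0.02], [0, 0, 0.12, 0.038, 0.081, 0, 0], [0, 0, 0.18, 0.057, 0.122, 0, 0], [0, 0, 0.24, 0.076, 0.162, 0, 0], [0, 0, 0.31, 0.095, 0.203, 0, 0], [0, 0, 0.37, 0.115, 0.244, 0, 0], [0, 0, 0.43, 0.134, 0.285, 0, 0], [0, 0, 0.5, 0.153, 0.325, 0, 0]]}}

```text
t: 0.9
tool_pos: [0.4329, -0.2321, 0.2054]
ee_rot: [-180.0, 0.0, 55.4]
wrist_force: [1.6, -0.9, 0.4]
gripper_width: 0.36
```

{"name": "apply_moves", "arguments": {"moves": [[0, 0, 0.06, 0.019, 0.041, 0, 0], [0, 0, 0.12, 0.038, 0.081, 0, 0], [0, 0, 0.18, 0.057, 0.122, 0, 0], [0, 0, 0.24, 0.076, 0.162, 0, 0], [0, 0, 0.31, 0.095, 0.203, 0, 0], [0, 0, 0.37, 0.115, 0.244, 0, 0], [0, 0, 0.43, 0.134, 0.285, 0, 0], [0, 0, 0.493, 0.153, 0.325, 0, 0]]}}

```text
t: 1.7
tool_pos: [0.586, 0.0928, 0.2052]
ee_rot: [-180.0, 0.0, 83.6]
wrist_force: [-0.6, -0.5, 0.1]
gripper_width: 0.005
```

{"name": "apply_moves", "arguments": {"moves": [[0, 0, 0, 0, 0, 0, 0], [0, 0, 0, 0, 0, 0, 0]]}}

```text
t: 1.9
tool_pos: [0.5854, 0.0919, 0.2048]
ee_rot: [-179.9, -0.0, 83.5]
wrist_force: [0.1, -0.5, -0.2]
gripper_width: 0.005
```

Run:
```python
from h import *
s=arm.read_state(); print(s['t'],s['tool_pos'],mm(s['tool_pos']),s['ee_rot'],s['wrist_force'],s['gripper_width'],w((-50,150,20))-s['tool_pos'])
```

```text
1.9 [0.58536412 0.09186218 0.20477901] [-50.67817471 150.01563727 204.77900634] [-1.79927806e+02 -5.88911882e-03  8.35498412e+01] [ 0.0987496  -0.50286423 -0.23816924] 0.004798250538729137 [ 6.72045113e-04 -9.23083125e-05 -1.84779006e-01]
```

{"name": "apply_moves", "arguments": {"moves": [[0, 0, 0, 0, 0, -0.04, 0], [0, 0, 0, 0, 0, -0.08, 0], [0, 0, 0, 0, 0, -0.12, 0], [0, 0, 0, 0.0005, 0, -0.15, 0], [0, 0, 0, 0.0007, 0, -0.17, 0], [0, 0, 0, 0.0007, 0, -0.18, 0], [0, 0, 0, 0.0007, 0, -0.184, 0], [0, 0, 0, 0.0007, 0, -0.184, 0]]}}

```text
t: 2.7
tool_pos: [0.5865, 0.0905, 0.0218]
ee_rot: [180.0, 0.0, 83.4]
wrist_force: [0.1, 0.6, -0.5]
gripper_width: 0.005
```

Run:
```python
from h import *
s=arm.read_state(); print(mm(s['tool_pos']),s['ee_rot'],s['wrist_force'])
a=snap('side','s1.png')['frame'][:,:,::-1]; b=snap('top','t1.png')['frame'][:,:,::-1]
cv2.imwrite('pics/m1.png',np.hstack([cv2.resize(a[200:340,260:390],(390,420)),cv2.resize(b[160:300,225:355],(390,420))]))
```

```text
[-49.43201413 148.82050963  21.82217107] [1.79984496e+02 1.12057818e-02 8.34235377e+01] [ 0.11600197  0.57158729 -0.48560426]
```

View pics/m1.png

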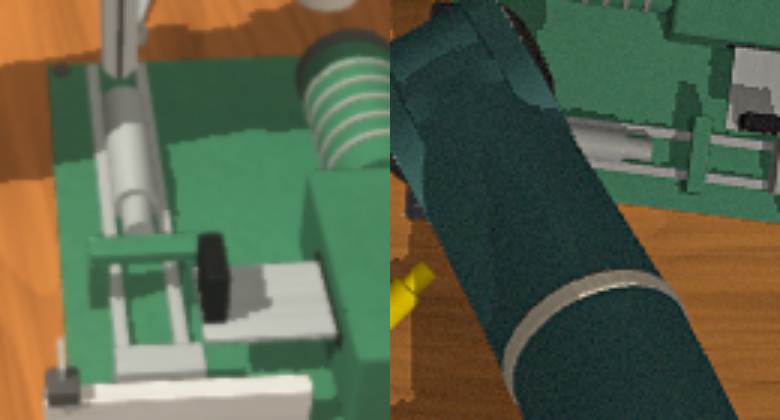

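The side view shows the closed fingers (about 120,75) centred in the trough, just behind the tail. The push starts now.

{"name": "apply_moves", "arguments": {"moves": [[0, 0, 0, -0.001, -0.01, 0, 0], [0, 0, 0, -0.0025, -0.02, 0, 0], [0, 0, 0, -0.0035, -0.027, 0, 0], [0, 0, 0, -0.0045, -0.033, 0, 0], [0, 0, 0, -0.005, -0.04, 0, 0], [0, 0, 0, -0.006, -0.048, 0, 0], [0, 0, 0, -0.007, -0.057, 0, 0], [0, 0, 0, -0.008, -0.0656, 0, 0]]}}

```text
t: 3.6
tool_pos: [0.5782, 0.0247, 0.0214]
ee_rot: [-180.0, 0.0, 83.5]
wrist_force: [0.2, 1.6, -0.1]
gripper_width: 0.004
```

{"name": "apply_moves", "arguments": {"moves": [[0, 0, 0, -0.001, -0.008, 0, 0], [0, 0, 0, -0.002, -0.016, 0, 0], [0, 0, 0, -0.0028, -0.024, 0, 0], [0, 0, 0, -0.0036, -0.031, 0, 0], [0, 0, 0, -0.0044, -0.038, 0, 0], [0, 0, 0, -0.0052, -0.045, 0, 0], [0, 0, 0, -0.006, -0.05, 0, 0], [0, 0, 0, -0.0064, -0.054, 0, 0]]}}

```text
t: 4.4
tool_pos: [0.5718, -0.029, 0.0214]
ee_rot: [-180.0, 0.0, 83.5]
wrist_force: [-0.0, 1.3, 0.6]
gripper_width: 0.007
```

Run:
```python
from h import *
s=arm.read_state(); print(s['t'],mm(s['tool_pos']),s['ee_rot'],s['wrist_force'])
```

```text
4.4 [-50.45785644  28.36653627  21.42314177] [-1.79994609e+02  5.02101442e-03  8.34592560e+01] [-0.02033029  1.31876553  0.60473964]
```

{"name": "apply_moves", "arguments": {"moves": [[0, 0, 0, -0.0003, -0.003, 0, 0], [0, 0, 0, -0.0007, -0.006, 0, 0], [0, 0, 0, -0.001, -0.009, 0, 0], [0, 0, 0, -0.0014, -0.012, 0, 0], [0, 0, 0, -0.0016, -0.014, 0, 0], [0, 0, 0, -0.0018, -0.0155, 0, 0], [0, 0, 0, -0.0019, -0.017, 0, 0], [0, 0, 0, -0.0019, -0.017, 0, 0]]}}

```text
t: 5.2
tool_pos: [0.57, -0.0458, 0.0214]
ee_rot: [-180.0, 0.0, 83.5]
wrist_force: [0.1, -0.1, -0.1]
gripper_width: 0.008
```

{"name": "apply_moves", "arguments": {"moves": [[0, 0, 0, -0.0001, -0.001, 0, 0], [0, 0, 0, -0.0002, -0.002, 0, 0], [0, 0, 0, -0.0002, -0.002, 0, 0]]}}

```text
t: 5.5
tool_pos: [0.5698, -0.0477, 0.0214]
ee_rot: [-180.0, 0.0, 83.5]
wrist_force: [-0.2, -0.5, 0.4]
gripper_width: 0.006
```

{"name": "apply_moves", "arguments": {"moves": [[0, 0, 0, -0.0001, -0.001, 0, 0], [0, 0, 0, -0.0002, -0.002, 0, 0], [0, 0, 0, -0.0002, -0.002, 0, 0]]}}

```text
t: 5.8
tool_pos: [0.5698, -0.0478, 0.0215]
ee_rot: [180.0, -0.1, 83.5]
wrist_force: [1.2, 9.2, -0.6]
gripper_width: 0.007
```

Run:
```python
from h import *
s=arm.read_state(); print(s['t'],mm(s['tool_pos']),s['ee_rot'],s['wrist_force'])
a=snap('side','s2.png')['frame'][:,:,::-1]
cv2.imwrite('pics/m2.png',cv2.resize(a[190:350,260:390],None,fx=4,fy=4,interpolation=cv2.INTER_CUBIC)[:600])
```

```text
5.8 [-50.32545951   9.48027984  21.48882803] [ 1.79984055e+02 -1.09573516e-01  8.35432746e+01] [ 1.18007173  9.20199365 -0.58522694]
```

View pics/m2.png

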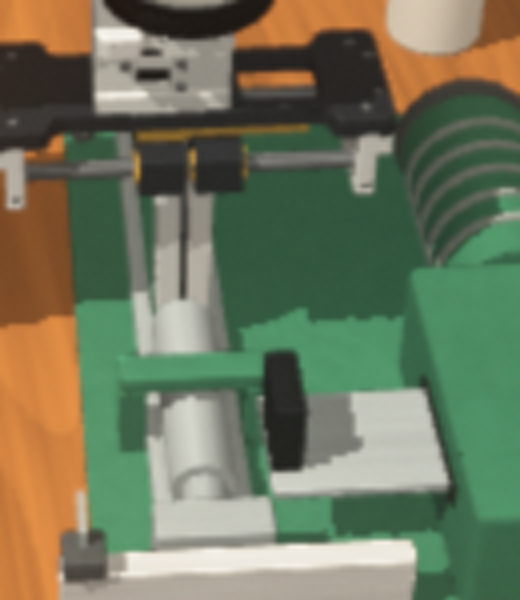

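The spigot (about 200,485) touches the stop block (about 210,505) and the blank is in the trough. The push force rose to 9 N with the fingertip halted, so it is home. Next I back off, rise, and go to the grip.

{"name": "apply_moves", "arguments": {"moves": [[0, 0, 0, 0.0006, 0.005, 0, 0], [0, 0, 0, 0.0015, 0.013, 0, 0], [0, 0, 0, 0.0015, 0.013, 0.04, 0], [0, 0, 0, 0.0015, 0.013, 0.08, 0.02], [0, 0, 0, 0.0015, 0.013, 0.12, 0.05], [0, 0, 0, 0.005, -0.03, 0.12, 0.05], [0, 0, 0, 0.01, -0.07, 0.12, 0.05], [0, 0, 0, 0.0187, -0.11, 0.12, 0.05]]}}

```text
t: 6.65
tool_pos: [0.5882, -0.1609, 0.142]
ee_rot: [180.0, 0.0, 83.5]
wrist_force: [1.1, -0.1, 0.1]
gripper_width: 0.392
```

{"name": "apply_moves", "arguments": {"moves": [[0, 0, 0, 0, -0.008, 0, 0.05], [0, 0, 0, 0, -0.008, 0, 0.05], [0, 0, 0, 0, -0.008, 0, 0.05]]}}

```text
t: 6.95
tool_pos: [0.5883, -0.166, 0.1414]
ee_rot: [-180.0, -0.0, 83.5]
wrist_force: [0.5, 0.4, -0.2]
gripper_width: 0.532
```

Run:
```python
from h import *
s=arm.read_state(); print(s['t'],mm(s['tool_pos']),s['ee_rot'],s['wrist_force'],s['gripper_width'],w((-18,-107.5,60))-s['tool_pos'])
a=snap('side','s3.png')['frame'][:,:,::-1]
import pickle
k=snap('wrist','w3.png'); pickle.dump(k,open('w3.pkl','wb')); b=k['frame'][:,:,::-1]
cv2.imwrite('pics/m3.png',np.hstack([cv2.resize(a[170:350,250:450],(400,360)),b[30:390,80:480]]))
```

```text
6.95 [ -18.62145229 -105.84514327  141.35628991] [-1.79977551e+02 -3.03725479e-02  8.35373868e+01] [ 0.47523931  0.40993565 -0.20166271] 0.5324074792877821 [ 0.00043012 -0.00171457 -0.08135629]
```

View pics/m3.png

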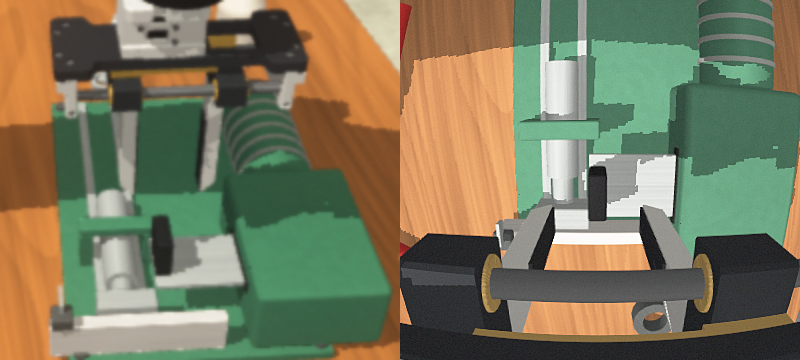

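The wrist view (right half) shows the finger tips at about 540 and 655 straddling the grip at 597, and the blank against the stop. I descend to z 62 mm and close.

{"name": "apply_moves", "arguments": {"moves": [[0, 0, 0, 0.0004, -0.001, -0.03, 0.05], [0, 0, 0, 0.0004, -0.001, -0.05, 0.05], [0, 0, 0, 0.0004, -0.001, -0.065, 0.05], [0, 0, 0, 0.0004, -0.001, -0.075, 0.05], [0, 0, 0, 0.0004, -0.001, -0.0795, 0.05], [0, 0, 0, 0.0004, -0.001, -0.0795, 0.05]]}}

```text
t: 7.65
tool_pos: [0.5888, -0.1683, 0.0619]
ee_rot: [-180.0, -0.0, 83.5]
wrist_force: [-0.2, 0.1, 0.4]
gripper_width: 0.532
```

{"name": "apply_moves", "arguments": {"moves": [[0, 0, 0, 0, 0, 0, 0.03], [0, 0, 0, 0, 0, 0, 0.02], [0, 0, 0, 0, 0, 0, 0], [0, 0, 0, 0, 0, 0, 0], [0, 0, 0, 0, 0, 0, 0], [0, 0, 0, 0, 0, 0, 0]]}}

```text
t: 8.25
tool_pos: [0.5884, -0.1686, 0.0621]
ee_rot: [-180.0, 0.0, 83.5]
wrist_force: [-4.2, 0.8, 6.6]
gripper_width: 0.146
```

Run:
```python
from h import *
s=arm.read_state(); print(s['t'],mm(s['tool_pos']),s['ee_rot'],s['wrist_force'],s['gripper_width']*94)
```

```text
8.25 [ -18.21811263 -108.42334718   62.09284041] [-1.79959475e+02  1.17730413e-02  8.34616950e+01] [-4.15113152  0.82388124  6.59951046] 13.769889170415777
```

Gripped: 13.8 mm opening against the 14 mm block. I pull 74 mm along machine −x, then measure.

{"name": "apply_moves", "arguments": {"moves": [[0, 0, 0, -0.006, 0.0007, 0, 0], [0, 0, 0, -0.016, 0.0018, 0, 0], [0, 0, 0, -0.027, 0.0031, 0, 0], [0, 0, 0, -0.038, 0.0043, 0, 0], [0, 0, 0, -0.049, 0.0056, 0, 0], [0, 0, 0, -0.06, 0.0068, 0, 0], [0, 0, 0, -0.069, 0.0079, 0, 0], [0, 0, 0, -0.0735, 0.0084, 0, 0]]}}

```text
t: 9.05
tool_pos: [0.516, -0.1602, 0.0621]
ee_rot: [179.8, -0.0, 83.5]
wrist_force: [12.9, -2.5, -12.7]
gripper_width: 0.145
```

{"name": "apply_moves", "arguments": {"moves": [[0, 0, 0, 0, 0, 0, 0], [0, 0, 0, 0, 0, 0, 0]]}}

```text
t: 9.25
tool_pos: [0.5164, -0.1603, 0.0621]
ee_rot: [179.8, -0.0, 83.5]
wrist_force: [12.1, -1.8, -10.1]
gripper_width: 0.147
```

Run:
```python
from h import *
import pickle
s=arm.read_state(); print(s['t'],mm(s['tool_pos']),s['ee_rot'],s['wrist_force'],s['gripper_width']*94)
A=snap('side','s4.png'); B=snap('wrist','w4.png'); pickle.dump((A,B),open('p4.pkl','wb'))
a=A['frame'][:,:,::-1]; b=B['frame'][:,:,::-1]
print(proj(A,w((-105,-139,66))),proj(A,w((-99,-135,55))),proj(B,w((-105,-139,66)),True),proj(B,w((-99,-135,55)),True))
cv2.imwrite('pics/m4.png',np.hstack([cv2.resize(a[280:360,260:340],(400,400),interpolation=2),cv2.resize(b[200:320,160:280],(400,400),interpolation=2)]))
```

```text
9.25 [ -90.68978382 -108.35557122   62.14854875] [ 1.79822604e+02 -5.26691900e-03  8.34688405e+01] [ 12.05748495  -1.75103481 -10.13295562] 13.822863134569545
[280.02941169 312.2310932 ] [283.6295339  314.74370055] [253.39236556 295.8330719 ] [263.79454532 282.07163896]
```

View pics/m4.png

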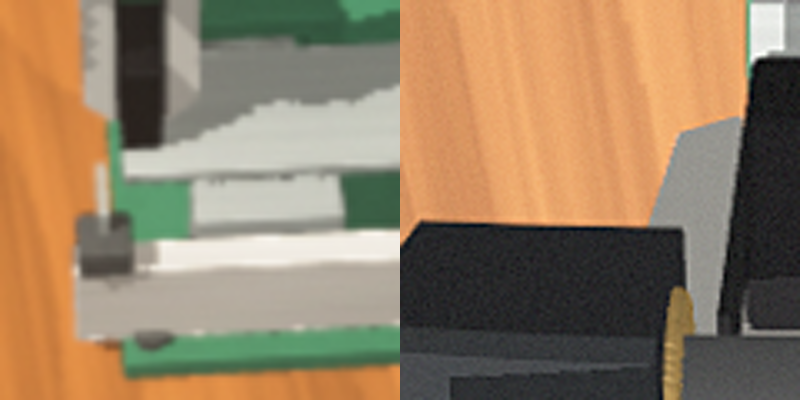

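Side crop (×5): the pointer is at columns 96–107 with its tip near row 165. The guard's front-left corner is at about (123,178), still about 22 crop px short. I'll measure it at subpixel level.

```bash
cat > meas.py <<'E'
from h import *
def run(A,show=True):
    im=A['frame'].astype(float); r,g,b=im[...,0],im[...,1],im[...,2]
    # blue channel: steel high, wood/green low
    out=[]
    for v in range(314,321):
        row=b[v,274:286]; bg=np.minimum(row[:3].mean(),row[-3:].mean()); wt=np.clip(row-np.linspace(row[:3].mean(),row[-3:].mean(),12),0,None)
        wt[wt<.3*wt.max()]=0; u=(wt*np.arange(274,286)).sum()/wt.sum(); out.append((v,u,*mm(onz(A,u,v,.066))[:2]))
    return np.array(out)
E
python3 - <<'E'
from meas import *
import pickle
A,B=pickle.load(open('p4.pkl','rb'))
print(run(A).round(2)); print(run(pickle.load(open('side0.pkl','rb'))).round(2))
b=A['frame'][...,2]; print(b[310:322,274:298])
E
```

```text
[[ 314.    281.16 -103.35 -142.86]
 [ 315.    279.81 -105.65 -144.83]
 [ 316.    279.86 -105.66 -146.93]
 [ 317.    279.87 -105.75 -149.01]
 [ 318.    279.96 -105.71 -151.1 ]
 [ 319.    279.99 -105.77 -153.17]
 [ 320.    280.03 -105.79 -155.23]]
[[ 314.    279.83 -105.51 -142.72]
 [ 315.    279.83 -105.6  -144.83]
 [ 316.    279.85 -105.68 -146.93]
 [ 317.    279.86 -105.76 -149.01]
 [ 318.    279.96 -105.71 -151.1 ]
 [ 319.    279.99 -105.76 -153.17]
 [ 320.    280.03 -105.8  -155.23]]
[[ 67  68  68  69  69  68  69  81 110 118 141 170 175 175 175 177 177 181
  190 197 197 197 198 198]
 [ 67  68  68  68  69  73  75  83 110 123 157 194 198 197 197 198 198 199
  199 198 199 198 198 198]
 [ 67  67  67  70  79 103 111  90 110 120 156 197 201 201 201 202 201 201
  201 201 200 200 201 200]
 [ 65  67  68  70  93 141 157 108 108 115 148 197 203 203 203 203 202 202
  202 202 200 200 199 198]
 [ 66  66  67  69  96 150 173 126 109 113 142 194 203 203 202 200 200 201
  198 197 195 191 184 179]
 [ 66  67  67  70  95 148 175 130 106 112 126 148 145 146 152 154 156 155
  153 152 151 147 144 141]
 [ 66  68  68  69  92 144 173 129 102 110 114 117 111 112 117 120 116 115
  116 119 117 109 106 109]
 [ 66  67  68  69  90 143 174 129  99 111 112 112 110 111 112 113 112 111
  111 113 112 109 109 120]
 [ 67  67  67  70  90 144 178 144  99 109 112 111 110 110 112 111 113 111
  112 112 113 111 112 123]
 [ 67  66  67  69  89 142 179 147  97 109 109 109 110 109 110 111 112 113
  112 112 113 112 112 120]
 [ 67  66  67  68  81 132 178 146  95 108 109 109 109 109 109 111 112 112
  113 113 113 112 111 119]
 [ 67  65  67  68  78 129 179 148  92 103 106 108 108 108 109 111 112 113
  113 112 113 112 112 119]]
```

```bash
cat >> meas.py <<'E'
def edge(A,rows,lo,hi):
    b=A['frame'][...,2].astype(float); o=[]
    for v in rows:
        r=b[v,lo:hi]; h=(r[:2].mean()+r[-3:].mean())/2; i=np.where(r<h)[0].max(); u=lo+i+(h-r[i])/(r[i+1]-r[i]); o.append((v,u,*mm(onz(A,u,v,.055))[:2]))
    return np.array(o)
E
python3 - <<'E'
from meas import *
import pickle
A,B=pickle.load(open('p4.pkl','rb')); S=pickle.load(open('side0.pkl','rb'))
print(mm(A['eye']))
print(edge(A,[311,312,313,314],282,290).round(2))
print(S['frame'][305:318,322:340,2])
E
```

```text
[-123.95580426 -676.47479103  671.29675489]
[[ 311.    284.    -97.94 -126.96]
 [ 312.    284.05  -97.97 -129.14]
 [ 313.    284.19  -97.87 -131.31]
 [ 314.    284.28  -97.85 -133.47]]
[[ 74  71  92  93  82  47  25  24  24  24  24  24  25  47  85 102 104 104]
 [ 76  73  92  95  84  55  28  23  24  25  26  25  28  51  87 104 105 105]
 [ 89  74  93  97  90  70  47  38  40  46  44  45  51  72  99 104 106 107]
 [104  76  93  97  93  86  94  94  93  95  95  96  96 100 106 107 107 107]
 [109  78  94  97  93  90 104 107 108 108 107 108 108 107 109 108 107 108]
 [123  79  91  95  93  92 101 109 110 109 110 110 110 109 108 108 108 108]
 [131  73  78  94  95  93  96 109 111 110 110 111 110 109 111 110 108 108]
 [146  76  72  94  94  93  95 112 112 112 111 112 111 112 111 111 109 106]
 [152  88  75  94  96  93  91 101  99  98  98 100  99  98  97  97  95  94]
 [149 107  93 100 100  95  92  95  94  94  93  90  88  85  74  66  66  67]
 [165 146 112 105 104  99  90  95  96  95  94  93  92  84  65  59  59  58]
 [172 167 145 110 105  99  88  95  94  94  95  96  96  87  64  60  58  59]
 [173 171 154 112 105 101  93  95  96  95  95  96  96  88  66  62  59  58]]
```

The edge is at x −97.9 and the pointer at −105.4, so about 7.5 mm remains. That makes the total travel about 80, which is consistent with the stated range.

{"name": "apply_moves", "arguments": {"moves": [[0, 0, 0, -0.003, 0.0003, 0, 0], [0, 0, 0, -0.006, 0.0007, 0, 0], [0, 0, 0, -0.0075, 0.0009, 0, 0], [0, 0, 0, -0.0075, 0.0009, 0, 0], [0, 0, 0, -0.0075, 0.0009, 0, 0]]}}

```text
t: 9.85
tool_pos: [0.5091, -0.1594, 0.0621]
ee_rot: [179.8, -0.0, 83.5]
wrist_force: [12.2, -3.1, -10.8]
gripper_width: 0.147
```

Run:
```python
from meas import *
s=arm.read_state(); print(s['t'],mm(s['tool_pos']),s['wrist_force'],s['gripper_width']*94)
A=snap('side','s5.png'); print(A['frame'][309:322,272:290,2])
print(run(A).round(2)); print(edge(A,[311,312],279,287).round(2))
B=snap('top','t5.png')
a=A['frame'][:,:,::-1]; b=B['frame'][:,:,::-1]
cv2.imwrite('pics/m5.png',np.hstack([cv2.resize(a[290:340,255:305],(400,400),interpolation=2),cv2.resize(a[190:350,255:415],(400,400),interpolation=2)]))
```

```text
9.85 [ -98.02431387 -108.30624071   62.13842178] [ 12.23555577  -3.08253997 -10.80779943] 13.805755574928355
[[ 64  65  66  67  68  68  70  84  98  57  54  62  63  62  66  97 153 178]
 [ 66  65  66  67  68  69  74 121 170 144 150 171 174 173 175 179 190 196]
 [ 66  65  67  67  67  68  77 133 197 192 192 198 199 198 197 198 198 199]
 [ 66  64  66  67  68  69  83 130 185 199 201 201 201 201 201 201 199 200]
 [ 67  65  65  66  68  70  93 145 190 200 202 201 201 202 202 202 202 202]
 [ 68  65  65  67  67  71  96 151 192 197 197 198 197 198 202 202 201 199]
 [ 70  69  65  67  68  70  96 152 186 174 160 156 154 150 144 145 151 153]
 [ 69  67  66  68  67  69  92 146 181 155 128 124 119 116 112 112 117 119]
 [ 70  69  67  67  68  70  91 143 175 137 106 112 112 111 110 111 111 112]
 [ 70  68  67  67  68  69  89 143 178 143 100 110 111 110 110 110 112 111]
 [ 71  68  67  67  67  69  88 142 179 146  98 109 111 109 109 109 110 110]
 [ 71  69  68  66  67  67  80 132 179 147  94 107 110 110 109 110 109 110]
 [ 71  70  67  66  67  68  79 129 179 148  92 103 105 107 109 109 110 112]]
[[ 314.    280.89 -103.79 -142.83]
 [ 315.    280.33 -104.8  -144.88]
 [ 316.    280.   -105.44 -146.94]
 [ 317.    279.92 -105.67 -149.02]
 [ 318.    279.96 -105.71 -151.1 ]
 [ 319.    279.98 -105.78 -153.17]
 [ 320.    280.04 -105.79 -155.23]]
[[ 311.    279.76 -104.97 -126.53]
 [ 312.    279.9  -104.85 -128.72]]
```

View pics/m5.png

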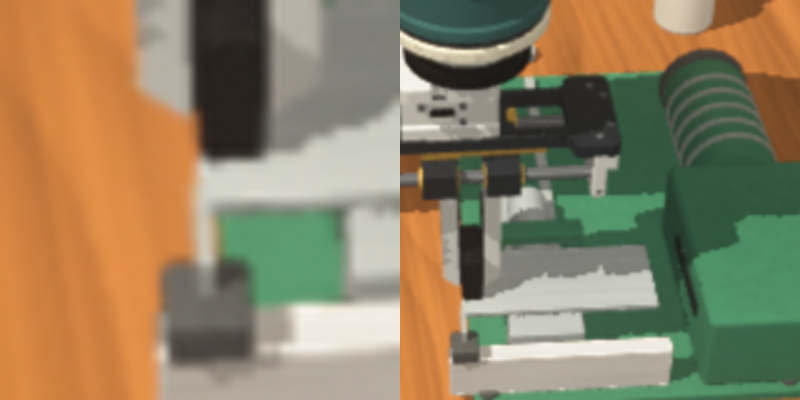

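The guard edge now meets the pointer, which runs straight on from the corner at about (200,190) in the left crop. The three estimates of the remaining error differ: tool travel says about 0.2–0.6 mm short, and the image edge says about 0.2–0.8 mm past. I'll hold it there, check for drift, and hand in.

{"name": "apply_moves", "arguments": {"moves": [[0, 0, 0, 0, 0, 0, 0], [0, 0, 0, 0, 0, 0, 0], [0, 0, 0, 0, 0, 0, 0], [0, 0, 0, 0, 0, 0, 0]]}}

```text
t: 10.35
tool_pos: [0.5091, -0.1595, 0.0621]
ee_rot: [179.8, -0.0, 83.5]
wrist_force: [13.2, -2.7, -10.8]
gripper_width: 0.149
```

Run:
```python
from h import *
s=arm.read_state(); print(s['t'],mm(s['tool_pos']),s['wrist_force'],s['gripper_width']*94)
A=snap('side','s6.png'); print(A['frame'][310:313,276:284,2])
S=A['frame'].astype(int)-cv2.imread('pics/s5.png')[:,:,::-1]; print('changed px',(abs(S).max(2)>25).sum())
d=abs(A['frame'].astype(int)-cv2.imread('pics/side0.png')[:,:,::-1]).max(2)
print('bottle/wrench/collar change',[(d[a:b,c:e]>40).sum() for a,b,c,e in [(150,205,350,390),(172,218,292,325),(384,419,368,412)]])
print(arm.sign_off())
```

```text
10.35 [ -97.98866134 -108.31409137   62.11550838] [ 13.16513014  -2.66576929 -10.800858  ] 14.02730444486733
[[ 67  68  74 119 169 144 150 171]
 [ 67  68  77 134 199 192 193 198]
 [ 68  69  83 130 185 199 200 201]]
changed px 27
bottle/wrench/collar change [np.int64(0), np.int64(906), np.int64(889)]
the job is handed in; nothing more can be done
None
```

The wrench and collar patches changed, so I'll check the saved picture for the cause.

View pics/s6.png

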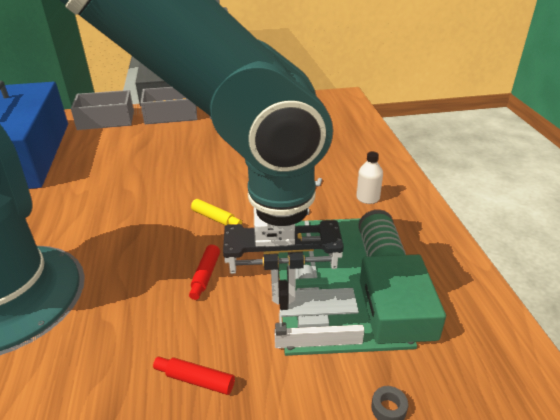

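The blank is home against the end stop, and the guard is pulled out level with the pointer and still held there. I handed the job in at about 10.4 s, with no verdict reported.

- **Blank:** I pushed it on its tail with closed fingers, under the bridge, until the push rose to 9 N and the fingers stopped. The side and wrist views showed the spigot touching the stop and the blank still in the trough. I didn't measure it again after the guard was pulled.
- **Guard:** I gripped the black block (opening 13.8–14 mm, block 14 mm) and pulled it about 80 mm. It held steady over the last half second, with about 13 N at the wrist.
- **Level with the pointer:** my checks disagree slightly. Tool travel puts the edge about 0.2–0.6 mm short, and the side image puts it about 0.2–0.8 mm past.
- **Bottle, wrench, collar:**
  - The bottle is unchanged.
  - My pixel check flagged changes at the wrench and collar.
  - The collar is at its starting place, so that change is most likely lighting.
  - The arm hides nearly all of the wrench in the last picture, so I couldn't see it directly. The tool never went near it.

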